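# Check the washing jars' caps and shut the drawer

## Task

Some of the three powder jars in the open drawer have been left with loose screw caps, and the damp gets in. Starting at the wash-basin end, go along the row and give each cap in turn a firm clockwise twist: one that is home will hold, a loose one is to be screwed right home. Then slide the drawer fully shut with the jars standing in their cells, and leave the things around it where they are.

Things in the scene. Friction and masses are not known exactly. Their poses are not given: they have to be found in the camera images.
- unit: Grey plastic drawer unit, 240 mm deep (x), 300 wide (y), 122 high, fixed on the steel shelf (top at z = 0). Origin: centre of its underside. +x points from its open front to its back: the drawer comes out towards -x and shuts towards +x. +y points along the front to the robot's left, where the white wash basin stands.
- drawer (a joint): How far the white drawer is out, in m: 0 = fully shut, against a stop; at most 0.19. It starts 0.15 out, slides stiffly (about 3 N) and stays where it is left. Its front is 8 mm thick, 284 wide and reaches from 12 to 114 mm above the steel shelf, 6 mm higher than the caps' tops.
- drawer_pull (a point): Middle of the outer face of the lip pull on the drawer front, 77 mm above the steel shelf. The lip is 100 mm wide (along y), 69 to 85 mm above the steel shelf, and stands 20 mm out from the outer face of the drawer front. Axes as the unit's; it moves with the drawer. Pushing it towards +x shuts the drawer.
- cell_mid (a point): Centre of the floor of the middle one of three square cells, in a row across the drawer (along y, 92 mm apart), each holding a jar. It lies 72 mm behind the outer face of the drawer front and 16 mm above the steel shelf. The cells' walls end 52 mm above the steel shelf; a jar has 2 mm play a side, so it can twist with its cap by about 0.05 rad before the cell holds it.
- cap_a_mid (a point): Centre (half-way up) of the screw cap of jar a, 94 mm above the steel shelf. Black ribbed round cap, 52 mm across, 28 tall, on a clear square jar 80 x 80 mm, 92 tall overall, whose shoulder lies 17 mm (at the neck) to 26 mm (at the edge) below this point. The three jars are alike and stand upright, any jar in any cell.
- cap_a (a joint): How far the cap of jar a is unscrewed, in rad, anticlockwise from above positive: 0 = screwed home, against a stop; a loose cap is 0.5 to 1.1 off and turns easily (0.04 N m) till it comes home. Loose and home caps look alike and sit at the same height.
- liner_a (a joint): Give of the soft seal under the cap of jar a, in rad: 0 = at ease, negative = cap pressed round clockwise. It yields 0.02 rad per 0.1 N m of clockwise twist on a cap that is home and springs back when let go; turning a loose cap hardly moves it. A firm tightening twist is 0.25 to 0.5 N m (-0.05 to -0.10); the seal gives no further than -0.15.
- cap_b_mid (a point): Centre (half-way up) of the screw cap of jar b, 94 mm above the steel shelf. Black ribbed round cap, 52 mm across, 28 tall, on a clear square jar 80 x 80 mm, 92 tall overall, whose shoulder lies 17 mm (at the neck) to 26 mm (at the edge) below this point. The three jars are alike and stand upright, any jar in any cell.
- cap_b (a joint): How far the cap of jar b is unscrewed, in rad, anticlockwise from above positive: 0 = screwed home, against a stop; a loose cap is 0.5 to 1.1 off and turns easily (0.04 N m) till it comes home. Loose and home caps look alike and sit at the same height.
- liner_b (a joint): Give of the soft seal under the cap of jar b, in rad: 0 = at ease, negative = cap pressed round clockwise. It yields 0.02 rad per 0.1 N m of clockwise twist on a cap that is home and springs back when let go; turning a loose cap hardly moves it. A firm tightening twist is 0.25 to 0.5 N m (-0.05 to -0.10); the seal gives no further than -0.15.
- cap_c_mid (a point): Centre (half-way up) of the screw cap of jar c, 94 mm above the steel shelf. Black ribbed round cap, 52 mm across, 28 tall, on a clear square jar 80 x 80 mm, 92 tall overall, whose shoulder lies 17 mm (at the neck) to 26 mm (at the edge) below this point. The three jars are alike and stand upright, any jar in any cell.
- cap_c (a joint): How far the cap of jar c is unscrewed, in rad, anticlockwise from above positive: 0 = screwed home, against a stop; a loose cap is 0.5 to 1.1 off and turns easily (0.04 N m) till it comes home. Loose and home caps look alike and sit at the same height.
- liner_c (a joint): Give of the soft seal under the cap of jar c, in rad: 0 = at ease, negative = cap pressed round clockwise. It yields 0.02 rad per 0.1 N m of clockwise twist on a cap that is home and springs back when let go; turning a loose cap hardly moves it. A firm tightening twist is 0.25 to 0.5 N m (-0.05 to -0.10); the seal gives no further than -0.15.
- mug: White ceramic mug, 82 mm across and 95 mm tall. Not part of the job; origin at the centre of its underside.
- jug: Green plastic water jug, 190 mm tall, about 130 mm across, handle on its +y side. Not part of the job; origin at the centre of its underside.
- soap_case: Steel soap case lying on top of the drawer unit, 112 x 77 x 30 mm. Not part of the job; origin at the centre of its underside.
- brush: Bamboo scrubbing brush lying on the steel shelf, 225 mm long, up to 45 mm wide and 27 mm high. Not part of the job; origin at the centre of its underside.
- tumbler: Steel drinking tumbler, 74 mm across at the rim and 108 mm tall. Not part of the job; origin at the centre of its underside.
- stone: Terracotta foot-scrubbing stone lying on top of the drawer unit, 85 x 50 x 32 mm. Not part of the job; origin at the centre of its underside.
- tin: Round aluminium tin with a lid, 62 mm across and 46 mm tall. Not part of the job; origin at the centre of its underside.
Not all that is in view belongs to the job. What is shaped like the part that bears cap_a_mid but green is not meant.

How it is judged:
By the outcome, as a careful person would: the job done as asked, in the order asked, and still so for the second after the job is handed in, with the robot touching nothing.
It also fails if it takes over 70 s, if anything falls off the work surface, if the arm or the gripper's body presses on something with over 40 N, if the wrist force passes 120 N, or if a joint passes its speed limit or range.

## Robot

A 6-joint arm with a two-finger parallel gripper is mounted at the origin on the work surface. World frame = base frame: x ahead of the robot, y to its left, z up, the work surface at z = 0. Lengths are in m, angles in degrees, forces in N, time in s.
With the tool pointing down it reaches from about 0.4 to 0.825 m from the base axis. Payload 7 kg.
Tool frame: the origin (TCP) lies midway between the tips of the shut fingers; the grasp point (between the pads) lies r.pinch_z behind it (r.pinch_z is the distance from the TCP to the grasp point, in m); z points along the fingers, y is the line along which they close (so a half turn about z gives the same grasp; the last joint's range is limited). The gripper opens to 88 mm and grips with 3 to 60 N. Pads are 19 mm wide; open, the fingers measure 130 mm over their backs; the gripper's body (78 mm by 193 mm) begins 47 mm behind the grasp point.
Start: joints at [-50.128, 20.546, 0.682, 0, -70.136, -16.507], TCP at [0.268, -0.62, 0.195] pointing down, gripper open.
Joint ranges: [-176.03, 176.03], [-82.01, 121.73], [-58.28, 71.71], [-173.87, 95.51], [-174.79, -0.11], [-173.66, 173.66]. Speed limits (degrees/s): [136.94, 136.94, 172.46, 180, 180, 180].

## Interface

Orientations are given as [roll, pitch, yaw] about the fixed x, y, z axes, in that order (R = Rz(yaw) Ry(pitch) Rx(roll)).
In Python, from cell import r, capture, get_calibration, order, silhouettes, pinpoint gives the robot as it stands.
- The arm moves only by the tool carry_out, never from a script. Its argument "deltas" is a list of rows, each an object with "dp": the shift along the tool's x, y, z as a fraction of full scale, a list of three; "roll": the turn about the tool's z as a fraction of full scale. In form: [{"dp": [dx, dy, dz], "roll": roll}, ...]. A call has 1 to 5 rows; each row shifts and turns the commanded pose from where the row before left it, along the tool's axes as they then stand; what a row does not reach is not made up. Full scale, the value 1, is 0.1 m for a shift and 0.15 rad for a turn. A row lasts 1/10 s, in which the tool goes at most 50 mm and 8.59 degrees, less where a joint would pass 70% of its speed; a pose out of reach is approached as far as the arm can. A call with a number of a shift or a turn outside -1 to 1 is refused whole. A call with a gripper value outside its range is refused whole. "claw" is the closure, from 0 (fully open) to 1 (shut), set as the call begins (left out, the last holds). The fingers move at their own pace and stop on an object; the grip force is fixed at half the most. Time passes only in rows, so rows that do not move let the fingers close. It gives the time, the measured TCP pose, the force, the opening and the grip force at its end, in the units of the state.
- r.sense(): the state, without advancing time (a new reading comes with each control period).
- capture(name): name is "scene" or "side" or "wrist"; returns the picture (400x640x3 uint8, red, green, blue); there is no depth.
- get_calibration(name): a dict with "fx", "fy", "cx", "cy" (pixels), "world_to_cam" (4x4, takes a point from world to camera coordinates); the wrist camera has in their place "tool_from_camera" (4x4, takes a point from camera to tool coordinates, whose origin is the TCP and whose axes are the flange's). Camera axes: x right, y down, z forward; pixel columns grow to the right and rows downward; lengths in m; the calibration is good to about 2 mm. A picture is of the moment at which its call begins: read the wrist's pose just before it. get_calibration takes no time and is no camera call.
- order.sign_off(): hands the job in; it is judged then, once.
Trained networks look in the newest picture that a camera, given by its name, has taken for a name from the list of things; names that differ only in an ending like _2 or _b are one class to them, and where a whole thing is asked for, a point or a joint stands for the part that bears it (a point fixed in the world has none). Each returns a list of dicts, best first, with "conf" (0 to 1); they miss things now and then, are a little off and sometimes report something else, mostly with a low value. They report only what shows in the picture. A call takes as long as a camera call. They do not tell look-alikes from the thing itself.
- silhouettes(camera, thing): "mask" (400x640 bool, what is visible of it) and "centre" ([column, row] in pixels, amid what is visible of it).
- pinpoint(camera, thing): "centre" ([column, row] in pixels: a listed point, or the origin of a listed thing).
The state is a dict: "t": time; "q": joint angles; "dq": joint speeds; "effort": joint torques, N m; "tcp_pos": TCP position; "tcp_rot": TCP orientation; "contact_force": force on the tool from outside, world axes, zero at the start; "moment": the same for the moment, N m; "gripper_width": finger opening in m; "grasp_force": force on a finger pad.
Only numpy, scipy, OpenCV 4.12 (cv2) and the standard library are available. Lean on these libraries where they do the work, as an engineer would, in place of code of your own. Each camera call takes 0.05 s, during which the arm holds its last target. There are 200 camera calls.

## Working session

There is one attempt and no reset: what is moved stays moved. The work goes in short steps, Python scripts to look and compute and a tool call to move; the robot and the scene stay as the last step left them, time stands still between calls to the robot, and variables do not carry over. Pictures are saved under pics/ and viewed, at most 10 in all, crops included, and the job is handed in when it is done.

Besides the shell and the picture viewer there is one more tool, called by a JSON object that holds its "fn" and its "kwargs". carry_out: Moves the arm, as the interface text tells. Its arguments: {"type":"object","properties":{"deltas":{"type":"array","items":{"type":"object","properties":{"dp":{"type":"array","items":{"type":"number"}},"roll":{"type":"number"}}}},"claw":{"type":"number"}},"required":["deltas"]}

```bash
mkdir -p pics; ls; cat > h.py <<'E'
import numpy as np, cv2
from cell import r, capture, get_calibration, order, silhouettes, pinpoint
def ray(cam,px):
    c=get_calibration(cam); M=np.linalg.inv(np.array(c["world_to_cam"]))
    d=M[:3,:3]@np.array([(px[0]-c["cx"])/c["fx"],(px[1]-c["cy"])/c["fy"],1])
    return M[:3,3],d
def at_z(cam,px,z):
    o,d=ray(cam,px); return o+d*(z-o[2])/d[2]
def proj(cam,p):
    c=get_calibration(cam); q=np.array(c["world_to_cam"])@np.r_[p,1]
    return [c["fx"]*q[0]/q[2]+c["cx"],c["fy"]*q[1]/q[2]+c["cy"]]
E
python3 - <<'E'
from h import *
np.set_printoptions(precision=3,suppress=True)
a=capture("scene");b=capture("side")
cv2.imwrite("pics/a.png",np.vstack([a,b])[:,:,::-1][::1]) if 0 else cv2.imwrite("pics/a.png",cv2.resize(np.vstack([a,b])[:,:,::-1],(480,600)))
cv2.imwrite("pics/s.png",a[:,:,::-1])
zs={"cap_a_mid":.094,"drawer_pull":.077,"unit":0,"cell_mid":.016,"mug":0,"jug":0,"tumbler":0,"tin":0,"brush":0,"soap_case":.122,"stone":.122}
for cam in("scene","side"):
  for n,z in zs.items():
    for d in pinpoint(cam,n)[:5]: print(cam,n,round(d["conf"],2),np.array(d["centre"]).round(),at_z(cam,d["centre"],z))
print(r.sense(),r.pinch_z)
E
```

```text
pics
scene cap_a_mid 0.66 [294. 196.] [ 0.559 -0.053  0.094]
scene cap_a_mid 0.61 [291. 133.] [ 0.364 -0.115  0.094]
scene drawer_pull 0.84 [305. 172.] [ 0.471 -0.05   0.077]
scene drawer_pull 0.46 [290. 281.] [ 0.759 -0.007  0.077]
scene unit 0.74 [268. 284.] [ 0.753 -0.067  0.   ]
scene mug 0.76 [228. 165.] [ 0.445 -0.286  0.   ]
scene jug 0.93 [386. 283.] [0.686 0.2   0.   ]
scene tumbler 0.6 [390. 214.] [0.493 0.187 0.   ]
scene tin 0.69 [366. 244.] [0.597 0.138 0.   ]
scene tin 0.42 [391. 214.] [0.494 0.188 0.   ]
scene brush 0.87 [202. 219.] [ 0.627 -0.286 -0.   ]
scene soap_case 0.67 [289. 283.] [ 0.778 -0.004  0.122]
scene stone 0.74 [232. 264.] [ 0.767 -0.127  0.122]
side cap_a_mid 0.67 [333. 193.] [ 0.557 -0.051  0.094]
side cap_a_mid 0.59 [407. 199.] [ 0.348 -0.075  0.094]
side unit 0.65 [386. 186.] [ 0.433 -0.289  0.   ]
side cell_mid 0.26 [252. 186.] [ 0.847 -0.145  0.016]
side mug 0.81 [386. 187.] [ 0.432 -0.284  0.   ]
side mug 0.61 [333. 192.] [ 0.592 -0.207  0.   ]
side mug 0.32 [327. 278.] [0.507 0.196 0.   ]
side jug 0.93 [262. 268.] [0.679 0.205 0.   ]
side tumbler 0.7 [329. 279.] [0.502 0.201 0.   ]
side tumbler 0.46 [254. 182.] [ 0.864 -0.197  0.   ]
side tin 0.92 [302. 254.] [0.595 0.125 0.   ]
side soap_case 0.78 [256. 184.] [0.766 0.005 0.122]
side stone 0.68 [271. 164.] [ 0.769 -0.122  0.122]
side stone 0.22 [344. 177.] [ 0.536 -0.103  0.122]
{'t': 1.2, 'q': array([-50.129,  20.546,   0.682,  -0.   , -70.137, -16.507]), 'dq': array([ 0.032,  0.008, -0.005, -0.005, -0.034,  0.009]), 'effort': array([  0.   , -58.24 ,  29.33 ,   7.003,   0.012,  -0.   ]), 'tcp_pos': array([ 0.268, -0.62 ,  0.195]), 'tcp_rot': array([ 179.999,   -0.   , -156.635]), 'contact_force': array([-0.145,  0.141, -0.281]), 'moment': array([-0.03 ,  0.005, -0.004]), 'grasp_force': 0.0, 'gripper_width': 0.08710868608908752} 0.0188
```

View pics/s.png

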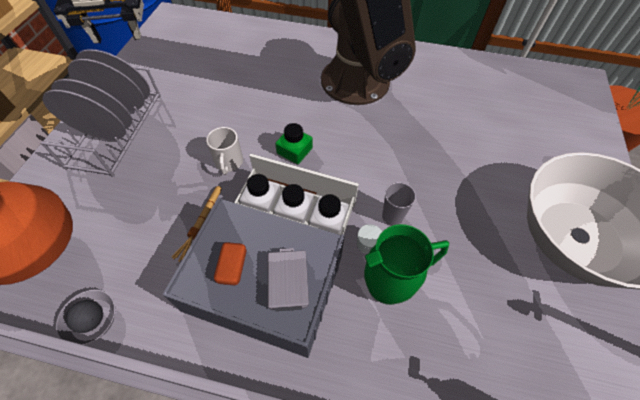

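View pics/a.png

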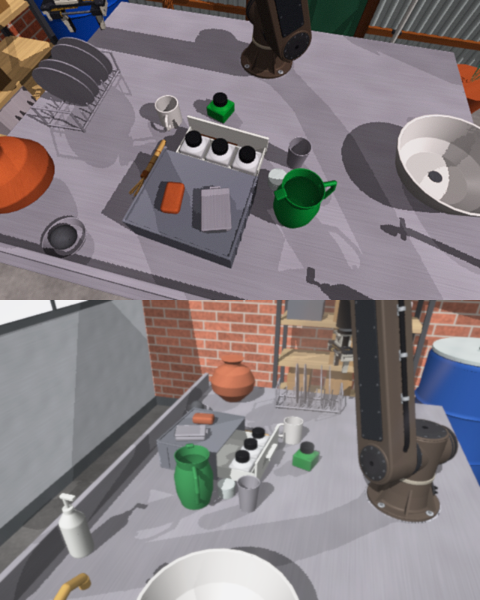

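Candidates for the caps (scene pixels): black caps at (258,184), (293,195) and (329,206) in the drawer. The green-jar look-alike at (294,133) is outside the drawer and isn't meant. The basin is on the right (+y), so the order is (329,206), (293,195), (258,184).

```bash
cat > m.py <<'E'
from h import *
np.set_printoptions(precision=4,suppress=True)
def pts():
    out={}
    for cam in("scene","side"):
        im=capture(cam); v=im.max(2); L=[]
        n,lab,st,ce=cv2.connectedComponentsWithStats((v<45).astype(np.uint8))
        for i in range(1,n):
            if 25<st[i,4]<900:
                p=at_z(cam,ce[i],.094)
                if .45<p[0]<.65 and -.2<p[1]<.1: L.append((p,ce[i],st[i,4]))
        out[cam]=L
    return out
E
python3 - <<'E'
from m import *
o=pts()
for c in o:
    for p,e,a in o[c]: print(c,p,e,a)
for c in("scene","side"):
    for n in ("cap_a","drawer_pull"):
        for d in silhouettes(c,n)[:5]: print(c,n,d["conf"],d["centre"],d["mask"].sum())
im=capture("scene"); cv2.imwrite("pics/c.png",cv2.resize(im[115:250,220:380,::-1],None,fx=4,fy=4,interpolation=2))
E
```

```text
scene [ 0.5481 -0.1492  0.094 ] [257.6181 184.6978] 364
scene [ 0.5565 -0.0579  0.094 ] [292.7507 194.9761] 377
scene [0.5647 0.0335 0.094 ] [329.1641 205.5365] 384
side [ 0.5473 -0.1526  0.094 ] [343.9038 176.6282] 156
side [ 0.5557 -0.0594  0.094 ] [333.7035 191.7384] 172
side [0.5636 0.0321 0.094 ] [322.6492 208.2984] 191
scene cap_a 0.9 [329.0, 205.7] 448
scene cap_a 0.78 [259.2, 183.8] 456
scene cap_a 0.65 [291.5, 196.3] 427
scene cap_a 0.57 [294.7, 193.8] 399
scene cap_a 0.52 [292.5, 131.7] 354
scene drawer_pull 0.67 [308.9, 178.4] 2202
side cap_a 0.83 [324.0, 210.6] 320
side cap_a 0.72 [411.7, 195.5] 254
side cap_a 0.53 [334.4, 192.3] 244
side cap_a 0.48 [345.8, 178.7] 246
side drawer_pull 0.96 [313.9, 207.1] 2756
```

View pics/c.png

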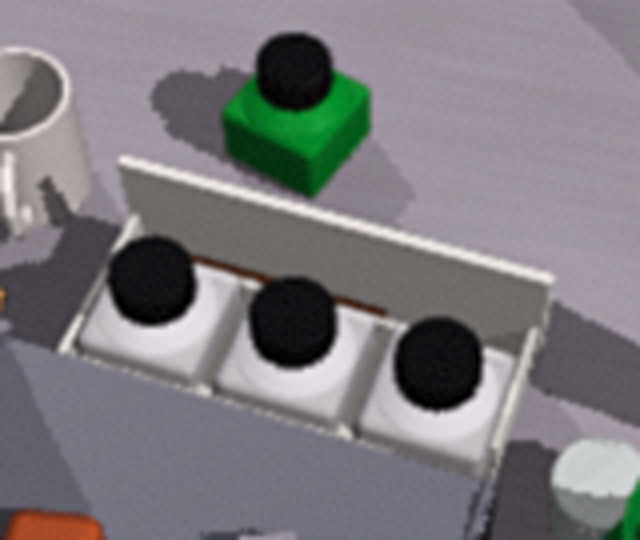

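The crop shows the three caps on clear jars inside the drawer, at crop (438,363), (293,322) and (152,280). The green jar at (294,70) stands outside. The row runs along the unit's y axis at about −5° yaw.

```bash
cat > plan.py <<'E'
import sys,json
from h import *
# usage: plan.py x y z yaw
x,y,z,yaw=map(float,sys.argv[1:5])
s=r.sense(); p=s["tcp_pos"].copy(); w=np.radians(s["tcp_rot"][2])
T=np.array([x,y,z]); dw=(np.radians(yaw)-w+np.pi)%(2*np.pi)-np.pi
n=int(max(np.ceil(np.linalg.norm(T-p)/.047),np.ceil(abs(dw)/.145),1))
rows=[]
for i in range(n):
    k=n-i; roll=round(-((np.radians(yaw)-w+np.pi)%(2*np.pi)-np.pi)/k/.15,2)
    X=np.array([np.cos(w),np.sin(w),0]);Y=np.array([np.sin(w),-np.cos(w),0]);Z=np.array([0,0,-1.])
    d=(T-p)/k; dp=[round(float(a@d)/.1,2) for a in(X,Y,Z)]
    p=p+.1*(dp[0]*X+dp[1]*Y+dp[2]*Z); w-=roll*.15
    rows.append({"dp":dp,"roll":float(roll)})
for i in range(0,n,5): print(json.dumps(rows[i:i+5]))
print(p,np.degrees(w),s["t"],s["q"].round(1))
E
python3 plan.py .564 .033 .2 -58.6
```

```text
[{"dp": [-0.33, 0.3, -0.0], "roll": -0.71}, {"dp": [-0.36, 0.26, -0.0], "roll": -0.71}, {"dp": [-0.39, 0.22, -0.0], "roll": -0.71}, {"dp": [-0.41, 0.18, -0.0], "roll": -0.71}, {"dp": [-0.43, 0.14, -0.0], "roll": -0.71}]
[{"dp": [-0.44, 0.09, -0.0], "roll": -0.71}, {"dp": [-0.45, 0.04, -0.01], "roll": -0.71}, {"dp": [-0.45, -0.0, -0.0], "roll": -0.72}, {"dp": [-0.44, -0.05, -0.01], "roll": -0.71}, {"dp": [-0.44, -0.1, -0.0], "roll": -0.72}]
[{"dp": [-0.42, -0.14, -0.01], "roll": -0.71}, {"dp": [-0.41, -0.19, -0.0], "roll": -0.72}, {"dp": [-0.38, -0.23, -0.01], "roll": -0.71}, {"dp": [-0.36, -0.27, -0.0], "roll": -0.72}, {"dp": [-0.32, -0.31, -0.01], "roll": -0.71}]
[{"dp": [-0.29, -0.34, -0.0], "roll": -0.72}]
[0.56373945 0.03273106 0.19974275] -58.574677872329985 1.55 [-50.1  20.5   0.7  -0.  -70.1 -16.5]
```

{"fn": "carry_out", "kwargs": {"deltas": [{"dp": [0, 0, -0.45], "roll": 0}, {"dp": [-0.33, 0.3, 0], "roll": -0.71}, {"dp": [-0.36, 0.26, 0], "roll": -0.71}, {"dp": [-0.39, 0.22, 0], "roll": -0.71}, {"dp": [-0.41, 0.18, 0], "roll": -0.71}], "claw": 0.3}}

```text
t: 2.05
tcp_pos: [0.3426, -0.4559, 0.2399]
tcp_rot: [-180.0, 0.0, -132.0]
contact_force: [1.8, 0.2, 0.1]
gripper_width: 0.0617
grasp_force: 0.0
```

{"fn": "carry_out", "kwargs": {"deltas": [{"dp": [-0.43, 0.14, 0], "roll": -0.71}, {"dp": [-0.44, 0.09, 0], "roll": -0.71}, {"dp": [-0.45, 0.04, 0], "roll": -0.71}, {"dp": [-0.45, 0, 0], "roll": -0.72}, {"dp": [-0.44, -0.05, 0], "roll": -0.71}]}}

```text
t: 2.55
tcp_pos: [0.4353, -0.2511, 0.2402]
tcp_rot: [-179.9, 0.0, -101.4]
contact_force: [1.6, -0.5, 0.1]
gripper_width: 0.0613
grasp_force: 0.0
```

{"fn": "carry_out", "kwargs": {"deltas": [{"dp": [-0.44, -0.1, 0], "roll": -0.72}, {"dp": [-0.42, -0.14, 0], "roll": -0.71}, {"dp": [-0.41, -0.19, 0], "roll": -0.72}, {"dp": [-0.38, -0.23, 0], "roll": -0.71}, {"dp": [-0.36, -0.27, 0], "roll": -0.72}]}}

```text
t: 3.05
tcp_pos: [0.527, -0.0466, 0.2402]
tcp_rot: [-179.9, -0.0, -70.6]
contact_force: [1.1, -0.6, -0.3]
gripper_width: 0.0616
grasp_force: 0.0
```

```bash
python3 plan.py .564 .033 .2 -58.6
```

```text
[{"dp": [-0.21, -0.2, 0.13], "roll": -0.47}, {"dp": [-0.19, -0.22, 0.14], "roll": -0.46}, {"dp": [-0.18, -0.23, 0.13], "roll": -0.47}]
[0.5636603  0.03265216 0.20021221] -58.56045947331771 3.05 [ 16.2   5.1 -13.5   0.  -71.3   3.2]
```

{"fn": "carry_out", "kwargs": {"deltas": [{"dp": [-0.21, -0.2, 0.13], "roll": -0.47}, {"dp": [-0.19, -0.22, 0.14], "roll": -0.46}, {"dp": [-0.18, -0.23, 0.13], "roll": -0.47}, {"dp": [0, 0, 0], "roll": 0}]}}

```text
t: 3.45
tcp_pos: [0.5637, 0.033, 0.1975]
tcp_rot: [179.8, 0.1, -58.6]
contact_force: [-0.4, -0.0, 0.2]
gripper_width: 0.0612
grasp_force: 0.0
```

```bash
cat > w.py <<'E'
from h import *
np.set_printoptions(precision=4,suppress=True)
from scipy.spatial.transform import Rotation as Ro
def wcaps(name,z=.108):
    s=r.sense(); im=capture("wrist"); c=get_calibration("wrist")
    R=Ro.from_euler("xyz",s["tcp_rot"],degrees=True).as_matrix(); M=np.array(c["tool_from_camera"])
    cv2.imwrite(f"pics/{name}.png",im[:,:,::-1])
    for d in silhouettes("wrist","cap_a")[:4]+pinpoint("wrist","cap_a_mid")[:4]:
        u=d["centre"]; 
        zz=.094
        o=R@M[:3,3]+s["tcp_pos"]; v=R@M[:3,:3]@np.array([(u[0]-c["cx"])/c["fx"],(u[1]-c["cy"])/c["fy"],1])
        print(round(d["conf"],2),u,o+v*(zz-o[2])/v[2], "mask" in d)
    print(s["t"],s["tcp_pos"],s["tcp_rot"],s["moment"],s["q"])
E
python3 -c "
from w import *
wcaps('w1')"
```

```text
0.83 [568.3, 173.0] [ 0.3548 -0.1143  0.094 ] True
0.76 [441.1, 26.9] [ 0.5473 -0.1519  0.094 ] True
0.67 [317.7, 186.9] [0.5649 0.0312 0.094 ] True
0.65 [377.8, 114.4] [ 0.5529 -0.0603  0.094 ] True
0.74 [563.5, 174.5] [ 0.3578 -0.1106  0.094 ] False
0.73 [374.5, 111.4] [ 0.5571 -0.0609  0.094 ] False
0.47 [260.2, 228.1] [0.5938 0.102  0.094 ] False
3.45 [0.5637 0.033  0.1975] [179.8435   0.0564 -58.5762] [-0.0164  0.1774 -0.006 ] [ 23.1856  10.2078 -13.1028  -0.0363 -66.8524   8.2526]
```

View pics/w1.png

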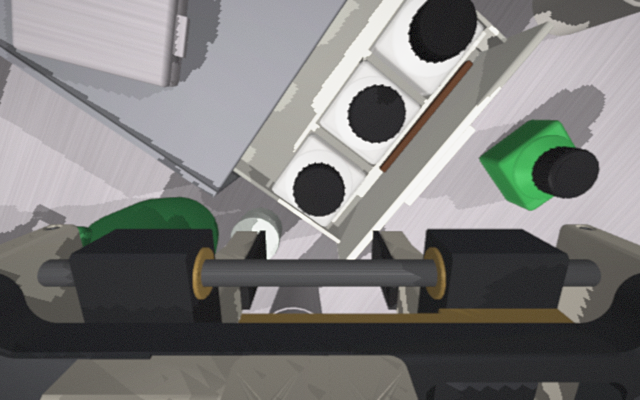

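The wrist view shows the basin-end cap at (318,187) between the fingers' sides, the middle one at (377,113) and the far one at (443,28). The green decoy is at (568,173). Next I descend.

{"fn": "carry_out", "kwargs": {"deltas": [{"dp": [0, 0, 0.45], "roll": 0}, {"dp": [0, 0, 0.4], "roll": 0}, {"dp": [0, 0, 0.28], "roll": 0}, {"dp": [0, 0, 0], "roll": 0}]}}

```text
t: 4.0
tcp_pos: [0.5608, 0.0289, 0.0839]
tcp_rot: [179.7, 0.1, -59.0]
contact_force: [-0.2, -0.4, 0.6]
gripper_width: 0.0615
grasp_force: 0.0
```

{"fn": "carry_out", "kwargs": {"deltas": [{"dp": [0, 0, 0], "roll": 0}, {"dp": [0, 0, 0], "roll": 0}, {"dp": [0, 0, 0], "roll": 0}, {"dp": [0, 0, 0], "roll": 0}, {"dp": [0, 0, 0], "roll": 0}], "claw": 1}}

```text
t: 4.5
tcp_pos: [0.5639, 0.0308, 0.0876]
tcp_rot: [-179.9, -0.0, -58.8]
contact_force: [0.7, -0.3, -0.5]
gripper_width: 0.0265
grasp_force: 0.0
```

```bash
cat > s.py <<'E'
from h import *
np.set_printoptions(precision=3,suppress=True)
s=r.sense()
print({k:s[k] for k in("t","tcp_pos","tcp_rot","contact_force","moment","gripper_width","grasp_force","q","effort")})
E
python3 s.py
```

```text
{'t': 4.5, 'tcp_pos': array([0.564, 0.031, 0.088]), 'tcp_rot': array([-179.922,   -0.014,  -58.832]), 'contact_force': array([ 0.742, -0.31 , -0.471]), 'moment': array([-0.011,  0.158, -0.012]), 'gripper_width': 0.02653939959221213, 'grasp_force': 0.0, 'q': array([ 22.977,  15.598, -21.685,   0.003, -52.638,   8.19 ]), 'effort': array([ -0.033, -47.157,  24.955,   5.934,   0.047,  -0.   ])}
```

```bash
python3 s.py; python3 -c "
from w import *
s=r.sense();print([proj(c,s['tcp_pos']) for c in('scene','side')])
a=capture('wrist');b=capture('scene');c=capture('side')
o=np.vstack([cv2.resize(a,(640,300),interpolation=3),np.hstack([cv2.resize(b[120:270,220:380],(320,300)),cv2.resize(c[120:270,260:420],(320,300))])])
cv2.imwrite('pics/g.png',o[:,:,::-1])"
```

```text
{'t': 4.5, 'tcp_pos': array([0.564, 0.031, 0.088]), 'tcp_rot': array([-179.922,   -0.014,  -58.832]), 'contact_force': array([ 0.742, -0.31 , -0.471]), 'moment': array([-0.011,  0.158, -0.012]), 'gripper_width': 0.02653939959221213, 'grasp_force': 0.0, 'q': array([ 22.977,  15.598, -21.685,   0.003, -52.638,   8.19 ]), 'effort': array([ -0.033, -47.157,  24.955,   5.934,   0.047,  -0.   ])}
[[np.float64(328.0024430092122), np.float64(206.43863065062695)], [np.float64(322.65821198419235), np.float64(209.98592540365675)]]
```

View pics/g.png

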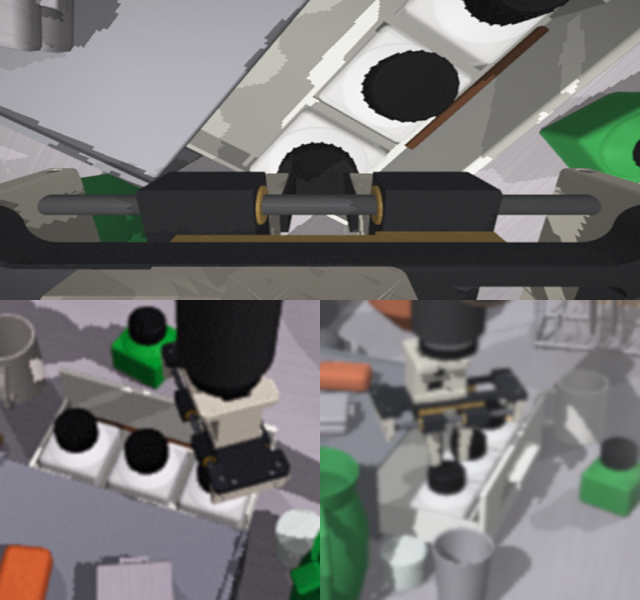

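```bash
python3 -c "
from w import *
c=get_calibration('wrist');M=np.array(c['tool_from_camera']);print(M,c['fx'])
Mi=np.linalg.inv(M)
for p in([0,0,0],[0,.013,0],[0,-.013,0],[0,0,-.0188],[0,0,.02],[0,0,-.05],[0,0,.1]):
    q=Mi@np.r_[p,1];print(p,c['fx']*q[0]/q[2]+c['cx'],c['fy']*q[1]/q[2]+c['cy'])
wcaps('w2')
for cam in('scene','side'):
  print(silhouettes(cam,'cap_a')and [ (d['conf'],d['centre']) for d in silhouettes(cam,'cap_a')])
"; python3 s.py
```

```text
[[ 0.0009 -0.963  -0.2695  0.0723]
 [ 1.      0.0009 -0.0001  0.0008]
 [ 0.0003 -0.2695  0.963  -0.1907]
 [ 0.      0.      0.      1.    ]] 293.54440598265285
[0, 0, 0] 317.62610392840554 224.74518557918802
[0, 0.013, 0] 336.4111124869182 224.76307971032793
[0, -0.013, 0] 298.8412215519843 224.72729156824602
[0, 0, -0.0188] 317.50853406390576 235.35463313998164
[0, 0, 0.02] 317.73016580848315 215.35469198239554
[0, 0, -0.05] 317.2528053531408 258.43146799212434
[0, 0, 0.1] 318.012551387359 189.872354278303
0.96 [315.7, 217.7] [0.5686 0.0248 0.094 ] True
0.88 [408.3, 117.3] [ 0.5539 -0.059   0.094 ] True
0.67 [637.3, 207.4] [ 0.3922 -0.0905  0.094 ] True
0.91 [409.9, 117.5] [ 0.553  -0.0594  0.094 ] False
4.65 [0.5636 0.0307 0.087 ] [-179.9809   -0.0022  -58.827 ] [-0.0883  0.1344  0.0538] [ 22.9805  15.6437 -21.7105  -0.0006 -52.6265   8.1929]
[(0.79, [256.0, 184.6]), (0.68, [292.2, 132.0]), (0.58, [296.6, 197.5]), (0.44, [322.2, 207.8])]
[(0.7, [322.7, 209.0]), (0.7, [313.4, 209.9]), (0.66, [348.1, 179.8]), (0.53, [336.6, 190.2]), (0.5, [412.2, 195.9])]
{'t': 5.0, 'tcp_pos': array([0.564, 0.031, 0.087]), 'tcp_rot': array([179.99 ,   0.001, -58.832]), 'contact_force': array([-0.279,  0.233,  0.25 ]), 'moment': array([0.011, 0.126, 0.047]), 'gripper_width': 0.00032097476493853273, 'grasp_force': 0.0, 'q': array([ 22.977,  15.67 , -21.718,   0.   , -52.622,   8.191]), 'effort': array([  0.003, -47.084,  24.815,   5.905,   0.046,  -0.   ])}
```

```bash
python3 -c "
from w import *
a=capture('wrist');c=capture('side')
w=cv2.resize(a[150:330,200:440],(533,400))
q=cv2.resize(c[165:235,280:370],None,fx=5.7,fy=5.7,interpolation=2)[:400]
s=r.sense()
o=np.vstack([w[:300],cv2.resize(c[170:230,260:366],(533,300),interpolation=2)])
cv2.imwrite('pics/k.png',o[:,:,::-1]); print(s['tcp_pos'],proj('side',s['tcp_pos']))"
```

```text
[0.5635 0.0306 0.0867] [np.float64(322.8121233586213), np.float64(210.25017131309303)]
```

View pics/k.png

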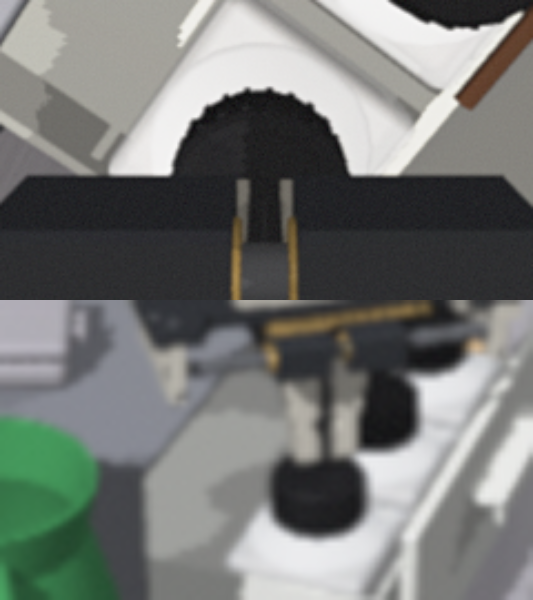

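The close view shows the shut fingertips ending just above the cap's top (wrist crop (265,180), side crop (312,460)). So the fingers reach about 20 mm less far than the reading suggests, and nothing was gripped. I'll reopen and go lower in small steps, watching the force.

{"fn": "carry_out", "kwargs": {"deltas": [{"dp": [0, 0, -0.1], "roll": 0}, {"dp": [0, 0, 0], "roll": 0}, {"dp": [0, 0, 0], "roll": 0}, {"dp": [0, 0, 0], "roll": 0}, {"dp": [0, 0, 0], "roll": 0}], "claw": 0.3}}

```text
t: 5.6
tcp_pos: [0.5634, 0.0306, 0.0967]
tcp_rot: [180.0, 0.0, -58.8]
contact_force: [0.1, 0.3, -0.5]
gripper_width: 0.0349
grasp_force: 0.0
```

{"fn": "carry_out", "kwargs": {"deltas": [{"dp": [0, 0, 0], "roll": 0}, {"dp": [0, 0, 0], "roll": 0}, {"dp": [0, 0, 0], "roll": 0}]}}

```text
t: 5.9
tcp_pos: [0.5635, 0.0306, 0.0967]
tcp_rot: [180.0, 0.0, -58.8]
contact_force: [0.3, -0.3, -0.3]
gripper_width: 0.058
grasp_force: 0.0
```

```bash
python3 s.py; python3 -c "
from w import *
a=capture('wrist');c=capture('side')
s=r.sense()
o=np.vstack([cv2.resize(a[150:330,200:440],(533,400))[:300],cv2.resize(c[170:230,260:366],(533,300),interpolation=2)])
cv2.imwrite('pics/k2.png',o[:,:,::-1])"
```

```text
{'t': 5.9, 'tcp_pos': array([0.563, 0.031, 0.097]), 'tcp_rot': array([179.989,   0.002, -58.828]), 'contact_force': array([ 0.294, -0.287, -0.298]), 'moment': array([ 0.05 ,  0.134, -0.022]), 'gripper_width': 0.05803753484214979, 'grasp_force': 0.0, 'q': array([ 22.978,  15.058, -21.055,  -0.001, -53.898,   8.195]), 'effort': array([ -0.002, -46.631,  25.221,   6.003,   0.047,   0.   ])}
```

View pics/k2.png

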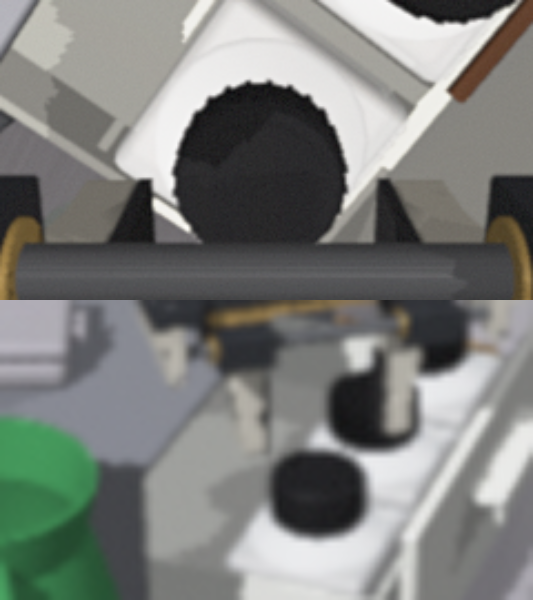

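```bash
python3 -c "
from h import *
t=r.sense()['tcp_pos']
for off in(.037,-.037):
  for z in(.097,.107,.117,.127): print(off,z,np.round(proj('side',[t[0]-.855*off,t[1]-.518*off,z]),1))
"
```

```text
0.037 0.097 [335.9 205.1]
0.037 0.107 [335.9 202. ]
0.037 0.117 [336.  198.9]
0.037 0.127 [336.1 195.7]
-0.037 0.097 [309.6 209.1]
-0.037 0.107 [309.6 206. ]
-0.037 0.117 [309.6 202.9]
-0.037 0.127 [309.5 199.7]
```

{"fn": "carry_out", "kwargs": {"deltas": [{"dp": [-0.01, -0.02, 0.1], "roll": 0}, {"dp": [0, 0, 0.1], "roll": 0}, {"dp": [0, 0, 0], "roll": 0}]}}

```text
t: 6.3
tcp_pos: [0.5633, 0.0322, 0.0746]
tcp_rot: [179.8, 0.1, -58.8]
contact_force: [-0.6, -0.3, 0.8]
gripper_width: 0.0617
grasp_force: 0.0
```

{"fn": "carry_out", "kwargs": {"deltas": [{"dp": [0, 0, 0.07], "roll": 0}, {"dp": [0, 0, 0.07], "roll": 0}, {"dp": [0, 0, 0], "roll": 0}]}}

```text
t: 6.6
tcp_pos: [0.564, 0.0323, 0.0615]
tcp_rot: [179.9, 0.0, -58.8]
contact_force: [0.1, -1.1, -0.1]
gripper_width: 0.0614
grasp_force: 0.0
```

```bash
python3 s.py; python3 -c "
from w import *
a=capture('wrist');c=capture('side')
s=r.sense()
o=np.vstack([cv2.resize(a[150:330,200:440],(533,400))[:300],cv2.resize(c[170:230,260:366],(533,300),interpolation=2)])
cv2.imwrite('pics/k3.png',o[:,:,::-1])"
```

```text
{'t': 6.6, 'tcp_pos': array([0.564, 0.032, 0.062]), 'tcp_rot': array([179.895,   0.03 , -58.847]), 'contact_force': array([ 0.063, -1.128, -0.106]), 'moment': array([-0.015,  0.192,  0.005]), 'gripper_width': 0.06144223956015815, 'grasp_force': 0.0, 'q': array([ 23.111,  17.408, -23.151,  -0.02 , -49.549,   8.055]), 'effort': array([  0.06 , -48.412,  23.894,   5.712,   0.311,   0.002])}
```

View pics/k3.png

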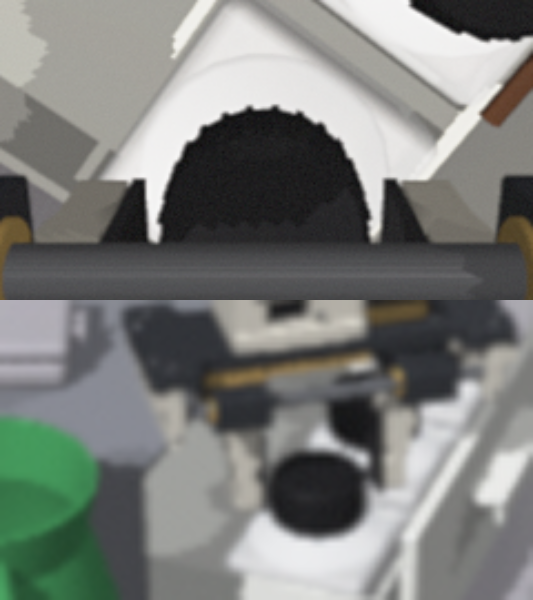

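Fingers now straddle the cap (tips at side crop (245,505) and (395,485), cap spanning rows 450–535). I'll close on it.

{"fn": "carry_out", "kwargs": {"deltas": [{"dp": [0, 0, 0], "roll": 0}, {"dp": [0, 0, 0], "roll": 0}, {"dp": [0, 0, 0], "roll": 0}, {"dp": [0, 0, 0], "roll": 0}], "claw": 1}}

```text
t: 7.1
tcp_pos: [0.5648, 0.0324, 0.0631]
tcp_rot: [-180.0, -0.0, -58.8]
contact_force: [-1.5, 0.2, 3.1]
gripper_width: 0.0505
grasp_force: 30.0
```

```bash
python3 s.py
```

```text
{'t': 7.1, 'tcp_pos': array([0.565, 0.032, 0.063]), 'tcp_rot': array([-179.988,   -0.006,  -58.831]), 'contact_force': array([-1.527,  0.247,  3.133]), 'moment': array([-0.172,  0.56 , -0.058]), 'gripper_width': 0.05046871427494015, 'grasp_force': 30.000793496219558, 'q': array([ 23.109,  17.298, -23.074,   0.006, -49.615,   8.056]), 'effort': array([  0.277, -47.234,  23.862,   5.502,   0.514,   0.023])}
```

{"fn": "carry_out", "kwargs": {"deltas": [{"dp": [0, 0, 0], "roll": 0.2}, {"dp": [0, 0, 0], "roll": 0.2}, {"dp": [0, 0, 0], "roll": 0}]}}

```text
t: 7.4
tcp_pos: [0.5651, 0.0326, 0.063]
tcp_rot: [-180.0, -0.0, -62.4]
contact_force: [-0.2, 0.2, 3.2]
gripper_width: 0.0509
grasp_force: 30.0
```

```bash
python3 s.py
```

```text
{'t': 7.4, 'tcp_pos': array([0.565, 0.033, 0.063]), 'tcp_rot': array([-179.965,   -0.013,  -62.354]), 'contact_force': array([-0.162,  0.202,  3.186]), 'moment': array([-0.104,  0.396,  0.07 ]), 'gripper_width': 0.05091636721582397, 'grasp_force': 30.00125919426864, 'q': array([ 23.117,  17.313, -23.061,   0.013, -49.589,   4.52 ]), 'effort': array([  0.07 , -46.663,  23.086,   5.186,   0.3  ,  -0.523])}
```

{"fn": "carry_out", "kwargs": {"deltas": [{"dp": [0, 0, 0], "roll": 0.2}, {"dp": [0, 0, 0], "roll": 0.2}, {"dp": [0, 0, 0], "roll": 0}]}}

```text
t: 7.7
tcp_pos: [0.565, 0.0326, 0.063]
tcp_rot: [-180.0, -0.0, -65.8]
contact_force: [-0.4, 0.1, 4.0]
gripper_width: 0.0507
grasp_force: 30.0
```

```bash
python3 s.py
```

```text
{'t': 7.7, 'tcp_pos': array([0.565, 0.033, 0.063]), 'tcp_rot': array([-179.972,   -0.012,  -65.773]), 'contact_force': array([-0.362,  0.068,  4.015]), 'moment': array([-0.028,  0.367,  0.394]), 'gripper_width': 0.05074107554012433, 'grasp_force': 30.001585296637217, 'q': array([ 23.118,  17.314, -23.064,   0.015, -49.594,   1.099]), 'effort': array([ -0.256, -45.923,  22.572,   4.854,   0.264,  -0.778])}
```

Cap 1 is home: it held at 0.39 N m. I'll let go and lift.

{"fn": "carry_out", "kwargs": {"deltas": [{"dp": [0, 0, 0], "roll": 0}, {"dp": [0, 0, 0], "roll": 0}, {"dp": [0, 0, 0], "roll": 0}, {"dp": [0, 0, 0], "roll": 0}], "claw": 0.3}}

```text
t: 8.1
tcp_pos: [0.5645, 0.0325, 0.0625]
tcp_rot: [180.0, 0.0, -65.7]
contact_force: [-0.4, -0.1, -0.3]
gripper_width: 0.0612
grasp_force: 0.0
```

{"fn": "carry_out", "kwargs": {"deltas": [{"dp": [0, 0, -0.25], "roll": 0}, {"dp": [0, 0, -0.25], "roll": 0}, {"dp": [0, 0, 0], "roll": 0}]}}

```text
t: 8.4
tcp_pos: [0.567, 0.033, 0.1161]
tcp_rot: [-179.7, -0.1, -65.7]
contact_force: [0.4, 0.3, 0.7]
gripper_width: 0.0615
grasp_force: 0.0
```

```bash
python3 -c "
from m import *
for c,L in pts().items():
    for p,e,a in L: print(c,p,a)
from w import *
wcaps('w3')"; python3 plan.py .556 -.0587 .111 -58.8
```

```text
scene [ 0.5474 -0.1496  0.094 ] 376
scene [ 0.556  -0.0587  0.094 ] 384
scene [0.533  0.0482 0.094 ] 881
side [ 0.5352 -0.1467  0.094 ] 70
side [ 0.5595 -0.0548  0.094 ] 137
side [0.5645 0.0314 0.094 ] 202
0.93 [388.0, 105.6] [ 0.5539 -0.0594  0.094 ] True
0.84 [629.1, 156.5] [ 0.3812 -0.0995  0.094 ] True
0.69 [316.7, 217.2] [0.5651 0.034  0.094 ] True
0.6 [459.1, 8.2] [ 0.5406 -0.1294  0.094 ] True
0.62 [384.5, 106.4] [ 0.5558 -0.058   0.094 ] False
8.5 [0.5649 0.0327 0.1131] [-179.9298    0.0146  -65.7177] [0.0097 0.2194 0.0675] [ 23.1124  14.1869 -19.7839  -0.0194 -55.9594   1.1808]
[{"dp": [0.4, 0.22, 0.0], "roll": -0.4}, {"dp": [0.38, 0.25, 0.01], "roll": -0.4}]
[ 0.55598297 -0.05844208  0.11081978] -58.842741245100655 8.65 [ 23.1  14.3 -19.8  -0.  -56.    1.2]
```

{"fn": "carry_out", "kwargs": {"deltas": [{"dp": [0.4, 0.22, 0], "roll": -0.4}, {"dp": [0.39, 0.25, 0], "roll": -0.4}, {"dp": [0, 0, 0], "roll": 0}, {"dp": [0, 0, 0], "roll": 0}]}}

```text
t: 9.05
tcp_pos: [0.5566, -0.0603, 0.112]
tcp_rot: [179.9, 0.0, -59.0]
contact_force: [-1.1, 0.5, 0.2]
gripper_width: 0.0611
grasp_force: 0.0
```

{"fn": "carry_out", "kwargs": {"deltas": [{"dp": [0, 0, 0.2], "roll": 0}, {"dp": [0, 0, 0.15], "roll": 0}, {"dp": [0, 0, 0.13], "roll": 0}, {"dp": [0, 0, 0], "roll": 0}, {"dp": [0, 0, 0], "roll": 0}]}}

```text
t: 9.55
tcp_pos: [0.5573, -0.0587, 0.0647]
tcp_rot: [180.0, -0.0, -58.8]
contact_force: [-0.3, 0.1, 0.7]
gripper_width: 0.0616
grasp_force: 0.0
```

{"fn": "carry_out", "kwargs": {"deltas": [{"dp": [0, 0, 0], "roll": 0}, {"dp": [0, 0, 0], "roll": 0}, {"dp": [0, 0, 0], "roll": 0}, {"dp": [0, 0, 0], "roll": 0}], "claw": 1}}

```text
t: 9.95
tcp_pos: [0.5575, -0.0591, 0.0654]
tcp_rot: [-179.9, -0.0, -58.8]
contact_force: [-1.8, 1.2, 4.7]
gripper_width: 0.0507
grasp_force: 30.0
```

```bash
python3 s.py
```

```text
{'t': 9.95, 'tcp_pos': array([ 0.557, -0.059,  0.065]), 'tcp_rot': array([-179.948,   -0.018,  -58.833]), 'contact_force': array([-1.813,  1.187,  4.651]), 'moment': array([ 0.28 ,  0.755, -0.067]), 'gripper_width': 0.050704827636100354, 'grasp_force': 30.00131619279273, 'q': array([ 13.957,  16.685, -23.607,   0.003, -49.653,  17.208]), 'effort': array([ -0.309, -45.356,  23.273,   5.554,   0.592,   0.018])}
```

{"fn": "carry_out", "kwargs": {"deltas": [{"dp": [0, 0, 0], "roll": 0.2}, {"dp": [0, 0, 0], "roll": 0.2}, {"dp": [0, 0, 0], "roll": 0.2}, {"dp": [0, 0, 0], "roll": 0}]}}

```text
t: 10.35
tcp_pos: [0.5574, -0.0591, 0.0654]
tcp_rot: [-180.0, -0.0, -64.1]
contact_force: [-2.1, 0.8, 7.6]
gripper_width: 0.0508
grasp_force: 30.0
```

```bash
python3 s.py
```

```text
{'t': 10.35, 'tcp_pos': array([ 0.557, -0.059,  0.065]), 'tcp_rot': array([-179.963,   -0.017,  -64.106]), 'contact_force': array([-2.137,  0.807,  7.646]), 'moment': array([0.33 , 1.048, 0.053]), 'gripper_width': 0.05077066888836107, 'grasp_force': 30.002603045431897, 'q': array([ 13.959,  16.69 , -23.607,   0.012, -49.663,  11.927]), 'effort': array([ -0.413, -44.481,  23.048,   5.42 ,   0.834,  -0.414])}
```

{"fn": "carry_out", "kwargs": {"deltas": [{"dp": [0, 0, 0], "roll": 0.4}, {"dp": [0, 0, 0], "roll": 0.4}, {"dp": [0, 0, 0], "roll": 0.4}, {"dp": [0, 0, 0], "roll": 0.4}, {"dp": [0, 0, 0], "roll": 0}]}}

```text
t: 10.85
tcp_pos: [0.5573, -0.0592, 0.0654]
tcp_rot: [-180.0, -0.0, -77.9]
contact_force: [-2.7, 0.6, 7.0]
gripper_width: 0.0502
grasp_force: 30.0
```

```bash
python3 s.py
```

```text
{'t': 10.85, 'tcp_pos': array([ 0.557, -0.059,  0.065]), 'tcp_rot': array([-179.968,   -0.01 ,  -77.923]), 'contact_force': array([-2.655,  0.587,  7.024]), 'moment': array([0.255, 1.141, 0.01 ]), 'gripper_width': 0.050167902887012936, 'grasp_force': 30.0030704238452, 'q': array([ 13.954,  16.689, -23.61 ,   0.015, -49.669,  -1.886]), 'effort': array([ -0.254, -44.422,  23.108,   5.376,   0.886,  -0.787])}
```

{"fn": "carry_out", "kwargs": {"deltas": [{"dp": [0, 0, 0], "roll": 0.4}, {"dp": [0, 0, 0], "roll": 0.4}, {"dp": [0, 0, 0], "roll": 0.4}, {"dp": [0, 0, 0], "roll": 0.4}, {"dp": [0, 0, 0], "roll": 0}]}}

```text
t: 11.35
tcp_pos: [0.5573, -0.0592, 0.0654]
tcp_rot: [-180.0, -0.0, -91.7]
contact_force: [-2.4, 0.6, 5.7]
gripper_width: 0.0506
grasp_force: 30.0
```

```bash
python3 s.py
```

```text
{'t': 11.35, 'tcp_pos': array([ 0.557, -0.059,  0.065]), 'tcp_rot': array([-179.967,   -0.003,  -91.672]), 'contact_force': array([-2.4  ,  0.649,  5.698]), 'moment': array([0.258, 1.025, 0.065]), 'gripper_width': 0.0505527797061811, 'grasp_force': 30.00339734251611, 'q': array([ 13.955,  16.69 , -23.611,   0.015, -49.668, -15.638]), 'effort': array([ -0.192, -44.401,  23.108,   5.358,   0.88 ,  -0.787])}
```

{"fn": "carry_out", "kwargs": {"deltas": [{"dp": [0, 0, 0], "roll": 0.25}, {"dp": [0, 0, 0], "roll": 0.25}, {"dp": [0, 0, 0], "roll": 0}]}}

```text
t: 11.65
tcp_pos: [0.5573, -0.0592, 0.0654]
tcp_rot: [-180.0, -0.0, -95.9]
contact_force: [-1.9, 1.3, 6.4]
gripper_width: 0.0504
grasp_force: 30.0
```

```bash
python3 s.py
```

```text
{'t': 11.65, 'tcp_pos': array([ 0.557, -0.059,  0.065]), 'tcp_rot': array([-179.97 ,   -0.003,  -95.921]), 'contact_force': array([-1.92 ,  1.273,  6.401]), 'moment': array([0.175, 1.018, 0.029]), 'gripper_width': 0.05037876134211465, 'grasp_force': 30.002986814361066, 'q': array([ 13.956,  16.692, -23.612,   0.017, -49.668, -19.888]), 'effort': array([ -0.201, -44.391,  23.103,   5.358,   0.875,  -0.506])}
```

{"fn": "carry_out", "kwargs": {"deltas": [{"dp": [0, 0, 0], "roll": 0.27}, {"dp": [0, 0, 0], "roll": 0.27}, {"dp": [0, 0, 0], "roll": 0}]}}

```text
t: 11.95
tcp_pos: [0.5573, -0.0592, 0.0654]
tcp_rot: [-180.0, 0.0, -100.6]
contact_force: [-2.4, 0.7, 6.3]
gripper_width: 0.0503
grasp_force: 30.0
```

```bash
python3 s.py|grep -o "moment.*gripper_w"
```

```text
moment': array([0.251, 0.994, 0.058]), 'gripper_w
```

{"fn": "carry_out", "kwargs": {"deltas": [{"dp": [0, 0, 0], "roll": 0.27}, {"dp": [0, 0, 0], "roll": 0.27}, {"dp": [0, 0, 0], "roll": 0}]}}

```text
t: 12.25
tcp_pos: [0.5576, -0.0592, 0.0654]
tcp_rot: [-179.9, 0.0, -105.2]
contact_force: [-1.3, 1.0, 5.9]
gripper_width: 0.0507
grasp_force: 30.0
```

```bash
python3 s.py|grep -o "moment.*gripper_w"
```

```text
moment': array([0.176, 0.758, 0.067]), 'gripper_w
```

{"fn": "carry_out", "kwargs": {"deltas": [{"dp": [0, 0, 0], "roll": 0.27}, {"dp": [0, 0, 0], "roll": 0.27}, {"dp": [0, 0, 0], "roll": 0}]}}

```text
t: 12.55
tcp_pos: [0.5575, -0.0591, 0.0654]
tcp_rot: [-180.0, 0.0, -109.8]
contact_force: [-2.1, 0.5, 5.8]
gripper_width: 0.0509
grasp_force: 30.0
```

```bash
python3 s.py|grep -o "moment.*gripper_w"
```

```text
moment': array([0.406, 0.885, 0.401]), 'gripper_w
```

Cap 2 was loose. It has come home and holds at 0.40 N m. I'll release and go to cap 3.

{"fn": "carry_out", "kwargs": {"deltas": [{"dp": [0, 0, 0], "roll": 0}, {"dp": [0, 0, 0], "roll": 0}, {"dp": [0, 0, 0], "roll": 0}, {"dp": [0, 0, 0], "roll": 0}], "claw": 0.3}}

```text
t: 12.95
tcp_pos: [0.5572, -0.0592, 0.0646]
tcp_rot: [180.0, -0.0, -109.7]
contact_force: [-0.5, -0.6, -0.5]
gripper_width: 0.061
grasp_force: 0.0
```

{"fn": "carry_out", "kwargs": {"deltas": [{"dp": [0, 0, -0.25], "roll": 0}, {"dp": [0, 0, -0.23], "roll": 0}, {"dp": [0, 0, 0], "roll": 0}, {"dp": [0, 0, 0], "roll": 0}]}}

```text
t: 13.35
tcp_pos: [0.5574, -0.059, 0.1131]
tcp_rot: [-179.9, 0.0, -109.7]
contact_force: [0.1, 0.8, 0.9]
gripper_width: 0.0611
grasp_force: 0.0
```

```bash
python3 plan.py .549 -.1507 .112 -58.8;  python3 -c "
from w import *
wcaps('w4')"
```

```text
[{"dp": [0.13, -0.03, 0.0], "roll": -0.85}, {"dp": [0.13, -0.02, 0.0], "roll": -0.85}, {"dp": [0.13, 0.0, 0.0], "roll": -0.85}, {"dp": [0.13, 0.02, 0.0], "roll": -0.84}, {"dp": [0.13, 0.03, 0.0], "roll": -0.85}]
[{"dp": [0.12, 0.05, 0.01], "roll": -0.84}, {"dp": [0.11, 0.06, 0.0], "roll": -0.85}]
[ 0.54914523 -0.15015547  0.11206856] -58.76313567055496 13.35 [ 14.   13.7 -20.4  -0.  -55.8 -33.7]
0.85 [318.3, 221.1] [ 0.5582 -0.0555  0.094 ] True
0.77 [343.9, 298.8] [0.5612 0.0154 0.094 ] True
0.63 [581.0, 38.2] [ 0.3572 -0.1162  0.094 ] True
0.56 [282.2, 86.9] [ 0.5487 -0.1536  0.094 ] True
0.85 [575.9, 40.5] [ 0.3605 -0.116   0.094 ] False
0.83 [317.8, 218.7] [ 0.5579 -0.0574  0.094 ] False
13.35 [ 0.5574 -0.059   0.1131] [-179.949     0.0493 -109.7277] [-0.0166  0.1507 -0.0203] [ 13.9546  13.714  -20.4434  -0.0154 -55.7727 -33.6737]
```

{"fn": "carry_out", "kwargs": {"deltas": [{"dp": [0.13, -0.03, 0], "roll": -0.85}, {"dp": [0.13, -0.02, 0], "roll": -0.85}, {"dp": [0.13, 0, 0], "roll": -0.85}, {"dp": [0.13, 0.02, 0], "roll": -0.84}, {"dp": [0.13, 0.03, 0], "roll": -0.85}]}}

```text
t: 14.0
tcp_pos: [0.5506, -0.1254, 0.1118]
tcp_rot: [179.9, 0.0, -73.0]
contact_force: [-1.2, -0.4, -1.4]
gripper_width: 0.0612
grasp_force: 0.0
```

{"fn": "carry_out", "kwargs": {"deltas": [{"dp": [0.13, 0.05, 0], "roll": -0.84}, {"dp": [0.11, 0.06, 0], "roll": -0.85}, {"dp": [0, 0, 0], "roll": 0}, {"dp": [0, 0, 0], "roll": 0}]}}

```text
t: 14.4
tcp_pos: [0.5488, -0.1513, 0.1121]
tcp_rot: [179.9, 0.0, -59.0]
contact_force: [0.1, 1.0, 0.2]
gripper_width: 0.0613
grasp_force: 0.0
```

{"fn": "carry_out", "kwargs": {"deltas": [{"dp": [0, 0, 0.2], "roll": 0}, {"dp": [0, 0, 0.15], "roll": 0}, {"dp": [0, 0, 0.14], "roll": 0}, {"dp": [0, 0, 0], "roll": 0}, {"dp": [0, 0, 0], "roll": 0}]}}

```text
t: 14.9
tcp_pos: [0.5492, -0.1509, 0.0638]
tcp_rot: [180.0, 0.0, -58.8]
contact_force: [0.7, 0.0, -0.3]
gripper_width: 0.0615
grasp_force: 0.0
```

{"fn": "carry_out", "kwargs": {"deltas": [{"dp": [0, 0, 0], "roll": 0}, {"dp": [0, 0, 0], "roll": 0}, {"dp": [0, 0, 0], "roll": 0}, {"dp": [0, 0, 0], "roll": 0}], "claw": 1}}

```text
t: 15.3
tcp_pos: [0.5495, -0.1513, 0.0645]
tcp_rot: [-180.0, -0.0, -58.8]
contact_force: [-2.0, 0.7, 5.1]
gripper_width: 0.0504
grasp_force: 30.0
```

```bash
python3 s.py
```

```text
{'t': 15.3, 'tcp_pos': array([ 0.55 , -0.151,  0.065]), 'tcp_rot': array([-179.953,   -0.031,  -58.753]), 'contact_force': array([-2.033,  0.734,  5.07 ]), 'moment': array([ 0.197,  0.819, -0.033]), 'gripper_width': 0.05037237329999988, 'grasp_force': 30.002065028529614, 'q': array([  4.278,  17.533, -22.485,   0.008, -49.926,  26.964]), 'effort': array([ -0.087, -46.171,  23.338,   5.41 ,   0.752,   0.017])}
```

{"fn": "carry_out", "kwargs": {"deltas": [{"dp": [0, 0, 0], "roll": 0.2}, {"dp": [0, 0, 0], "roll": 0.2}, {"dp": [0, 0, 0], "roll": 0.2}, {"dp": [0, 0, 0], "roll": 0}]}}

```text
t: 15.7
tcp_pos: [0.5494, -0.1513, 0.0645]
tcp_rot: [-180.0, -0.0, -64.0]
contact_force: [-3.0, 0.9, 6.8]
gripper_width: 0.0508
grasp_force: 30.0
```

```bash
python3 s.py|grep -o "moment.*gripper_w"
```

```text
moment': array([0.249, 1.036, 0.008]), 'gripper_w
```

{"fn": "carry_out", "kwargs": {"deltas": [{"dp": [0, 0, 0], "roll": 0.2}, {"dp": [0, 0, 0], "roll": 0.2}, {"dp": [0, 0, 0], "roll": 0.1}, {"dp": [0, 0, 0], "roll": 0}]}}

```text
t: 16.1
tcp_pos: [0.5494, -0.1514, 0.0645]
tcp_rot: [-180.0, -0.0, -68.2]
contact_force: [-2.0, 1.2, 6.1]
gripper_width: 0.0507
grasp_force: 30.0
```

```bash
python3 s.py|grep -o "moment.*gripper_w"
```

```text
moment': array([0.195, 1.082, 0.052]), 'gripper_w
```

{"fn": "carry_out", "kwargs": {"deltas": [{"dp": [0, 0, 0], "roll": 0.5}, {"dp": [0, 0, 0], "roll": 0.5}, {"dp": [0, 0, 0], "roll": 0.5}, {"dp": [0, 0, 0], "roll": 0.5}, {"dp": [0, 0, 0], "roll": 0}]}}

```text
t: 16.6
tcp_pos: [0.5493, -0.1515, 0.0645]
tcp_rot: [-180.0, -0.0, -85.6]
contact_force: [-2.4, -0.0, 7.0]
gripper_width: 0.0506
grasp_force: 30.0
```

```bash
python3 s.py|grep -o "moment.*gripper_w"
```

```text
moment': array([0.021, 1.089, 0.018]), 'gripper_w
```

{"fn": "carry_out", "kwargs": {"deltas": [{"dp": [0, 0, 0], "roll": 0.3}, {"dp": [0, 0, 0], "roll": 0.3}, {"dp": [0, 0, 0], "roll": 0}]}}

```text
t: 16.9
tcp_pos: [0.5494, -0.1515, 0.0645]
tcp_rot: [-180.0, -0.0, -90.6]
contact_force: [-2.6, 0.3, 6.4]
gripper_width: 0.051
grasp_force: 30.0
```

```bash
python3 s.py|grep -o "moment.*gripper_w"
```

```text
moment': array([0.039, 1.015, 0.038]), 'gripper_w
```

{"fn": "carry_out", "kwargs": {"deltas": [{"dp": [0, 0, 0], "roll": 0.27}, {"dp": [0, 0, 0], "roll": 0.27}, {"dp": [0, 0, 0], "roll": 0}]}}

```text
t: 17.2
tcp_pos: [0.5493, -0.1515, 0.0645]
tcp_rot: [-180.0, -0.0, -95.3]
contact_force: [-2.0, -0.1, 6.5]
gripper_width: 0.0507
grasp_force: 30.0
```

```bash
python3 s.py|grep -o "moment.*gripper_w"
```

```text
moment': array([0.014, 1.097, 0.032]), 'gripper_w
```

{"fn": "carry_out", "kwargs": {"deltas": [{"dp": [0, 0, 0], "roll": 0.27}, {"dp": [0, 0, 0], "roll": 0.27}, {"dp": [0, 0, 0], "roll": 0}]}}

```text
t: 17.5
tcp_pos: [0.5493, -0.1515, 0.0645]
tcp_rot: [-180.0, -0.0, -99.9]
contact_force: [-2.1, -0.1, 6.2]
gripper_width: 0.0509
grasp_force: 30.0
```

```bash
python3 s.py|grep -o "moment.*gripper_w"
```

```text
moment': array([0.008, 1.067, 0.08 ]), 'gripper_w
```

{"fn": "carry_out", "kwargs": {"deltas": [{"dp": [0, 0, 0], "roll": 0.27}, {"dp": [0, 0, 0], "roll": 0.27}, {"dp": [0, 0, 0], "roll": 0}]}}

```text
t: 17.8
tcp_pos: [0.5493, -0.1514, 0.0645]
tcp_rot: [-180.0, -0.0, -104.6]
contact_force: [-3.2, 0.6, 5.6]
gripper_width: 0.0507
grasp_force: 30.0
```

```bash
python3 s.py|grep -o "moment.*gripper_w"
```

```text
moment': array([0.086, 1.024, 0.064]), 'gripper_w
```

{"fn": "carry_out", "kwargs": {"deltas": [{"dp": [0, 0, 0], "roll": 0.27}, {"dp": [0, 0, 0], "roll": 0.27}, {"dp": [0, 0, 0], "roll": 0}]}}

```text
t: 18.1
tcp_pos: [0.5494, -0.1514, 0.0645]
tcp_rot: [-180.0, -0.0, -109.2]
contact_force: [-2.7, -0.3, 6.7]
gripper_width: 0.051
grasp_force: 30.0
```

```bash
python3 s.py|grep -o "moment.*gripper_w"
```

```text
moment': array([ 0.082,  1.017, -0.014]), 'gripper_w
```

{"fn": "carry_out", "kwargs": {"deltas": [{"dp": [0, 0, 0], "roll": 0.27}, {"dp": [0, 0, 0], "roll": 0.27}, {"dp": [0, 0, 0], "roll": 0}]}}

```text
t: 18.4
tcp_pos: [0.5494, -0.1514, 0.0645]
tcp_rot: [-180.0, -0.0, -113.8]
contact_force: [-2.2, -0.1, 5.9]
gripper_width: 0.0505
grasp_force: 30.0
```

```bash
python3 s.py|grep -o "moment.*gripper_w"
```

```text
moment': array([0.181, 1.021, 0.135]), 'gripper_w
```

{"fn": "carry_out", "kwargs": {"deltas": [{"dp": [0, 0, 0], "roll": 0.2}, {"dp": [0, 0, 0], "roll": 0.15}, {"dp": [0, 0, 0], "roll": 0}]}}

```text
t: 18.7
tcp_pos: [0.5496, -0.1514, 0.0645]
tcp_rot: [-179.9, 0.0, -116.8]
contact_force: [-2.6, 0.1, 6.2]
gripper_width: 0.0507
grasp_force: 30.0
```

```bash
python3 s.py|grep -o "moment.*gripper_w"
```

```text
moment': array([0.095, 0.68 , 0.16 ]), 'gripper_w
```

{"fn": "carry_out", "kwargs": {"deltas": [{"dp": [0, 0, 0], "roll": 0.15}, {"dp": [0, 0, 0], "roll": 0.15}, {"dp": [0, 0, 0], "roll": 0}]}}

```text
t: 19.0
tcp_pos: [0.5496, -0.1514, 0.0645]
tcp_rot: [-179.9, 0.0, -119.4]
contact_force: [-1.8, 0.5, 5.6]
gripper_width: 0.0508
grasp_force: 30.0
```

```bash
python3 s.py|grep -o "moment.*gripper_w"
```

```text
moment': array([0.022, 0.764, 0.375]), 'gripper_w
```

Cap 3 was loose. It is home now and holds at 0.375 N m. I'll release, lift, and move in front of the drawer front.

{"fn": "carry_out", "kwargs": {"deltas": [{"dp": [0, 0, 0], "roll": 0}, {"dp": [0, 0, 0], "roll": 0}, {"dp": [0, 0, 0], "roll": 0}, {"dp": [0, 0, 0], "roll": 0}], "claw": 0.3}}

```text
t: 19.4
tcp_pos: [0.5492, -0.1512, 0.0636]
tcp_rot: [180.0, -0.0, -119.3]
contact_force: [0.9, 0.0, 0.4]
gripper_width: 0.0612
grasp_force: 0.0
```

{"fn": "carry_out", "kwargs": {"deltas": [{"dp": [0, 0, -0.25], "roll": 0}, {"dp": [0, 0, -0.25], "roll": 0}, {"dp": [0, 0, -0.2], "roll": 0}, {"dp": [0, 0, 0], "roll": 0}]}}

```text
t: 19.8
tcp_pos: [0.5512, -0.1514, 0.1368]
tcp_rot: [-179.7, 0.1, -119.3]
contact_force: [0.3, -0.4, -0.3]
gripper_width: 0.0612
grasp_force: 0.0
```

```bash
python3 plan.py .4512 -.0496 .135 174.8
```

```text
[{"dp": [-0.05, 0.17, 0.0], "roll": 0.96}, {"dp": [-0.02, 0.18, 0.0], "roll": 0.96}, {"dp": [0.0, 0.18, 0.0], "roll": 0.96}, {"dp": [0.03, 0.18, 0.0], "roll": 0.96}, {"dp": [0.05, 0.17, 0.0], "roll": 0.96}]
[{"dp": [0.07, 0.16, 0.01], "roll": 0.96}, {"dp": [0.1, 0.15, 0.0], "roll": 0.95}, {"dp": [0.11, 0.13, 0.01], "roll": 0.96}]
[ 0.45158393 -0.049791    0.13479357] -185.23276764390948 19.8 [  4.3  13.3 -17.6   0.1 -58.8 -33.6]
```

{"fn": "carry_out", "kwargs": {"deltas": [{"dp": [-0.05, 0.17, 0], "roll": 0.96}, {"dp": [-0.02, 0.18, 0], "roll": 0.96}, {"dp": [0, 0.18, 0], "roll": 0.96}, {"dp": [0.03, 0.18, 0], "roll": 0.96}, {"dp": [0.05, 0.17, 0], "roll": 0.96}], "claw": 1}}

```text
t: 20.3
tcp_pos: [0.485, -0.0871, 0.1331]
tcp_rot: [180.0, -0.0, -160.9]
contact_force: [0.0, -0.0, 0.1]
gripper_width: 0.0267
grasp_force: 0.0
```

{"fn": "carry_out", "kwargs": {"deltas": [{"dp": [0.07, 0.16, 0], "roll": 0.96}, {"dp": [0.1, 0.15, 0], "roll": 0.95}, {"dp": [0.11, 0.13, 0.01], "roll": 0.96}, {"dp": [0, 0, 0], "roll": 0}, {"dp": [0, 0, 0], "roll": 0}]}}

```text
t: 20.8
tcp_pos: [0.4497, -0.0494, 0.1327]
tcp_rot: [180.0, 0.0, 175.0]
contact_force: [-0.2, -1.0, 0.0]
gripper_width: 0.0006
grasp_force: 0.0
```

```bash
python3 s.py; python3 -c "
from w import *
c=capture('side');b=capture('scene')
for n in('drawer_pull','cap_a_mid','mug','tumbler','tin','brush','stone','soap_case','jug'):
  print(n,[(round(d['conf'],2),d['centre']) for d in pinpoint('side',n)[:2]],[(round(d['conf'],2),d['centre']) for d in pinpoint('scene',n)[:2]])
o=np.hstack([cv2.resize(b[110:270,210:380],(400,376),interpolation=2),cv2.resize(c[130:280,270:430],(400,376),interpolation=2)])
cv2.imwrite('pics/d1.png',o[:,:,::-1])
print(proj('side',[.4657,-.0509,.077]),proj('scene',[.4657,-.0509,.077]))"
```

```text
{'t': 20.8, 'tcp_pos': array([ 0.45 , -0.049,  0.133]), 'tcp_rot': array([179.999,   0.009, 174.987]), 'contact_force': array([-0.153, -0.984,  0.04 ]), 'moment': array([-0.008, -0.031,  0.021]), 'gripper_width': 0.0006226941048622284, 'grasp_force': 0.0, 'q': array([  18.812,    2.298,  -31.43 ,    0.003,  -56.264, -113.827]), 'effort': array([  0.387, -29.769,  25.309,   5.98 ,  -0.126,  -0.454])}
drawer_pull [(0.58, [365.2, 201.8])] [(0.95, [304.7, 170.5]), (0.26, [391.2, 214.8])]
cap_a_mid [(0.84, [409.0, 196.6]), (0.58, [332.5, 189.9])] [(0.69, [294.7, 198.8]), (0.46, [294.2, 131.8])]
mug [(0.85, [385.0, 186.6])] [(0.97, [227.7, 162.7])]
tumbler [(0.62, [325.9, 278.9])] [(0.71, [391.4, 215.2])]
tin [(0.59, [304.8, 257.2])] [(0.88, [363.8, 246.3])]
brush [] [(0.74, [204.7, 222.0])]
stone [(0.6, [271.3, 165.4])] [(0.86, [233.9, 265.3])]
soap_case [(0.89, [255.7, 183.9])] [(0.58, [288.3, 282.4])]
jug [(0.92, [261.4, 265.7])] [(0.69, [231.6, 266.3]), (0.65, [386.0, 285.0])]
[np.float64(363.76753443908626), np.float64(202.8833124320363)] [np.float64(305.21333462770485), np.float64(170.362514898538)]
```

View pics/d1.png

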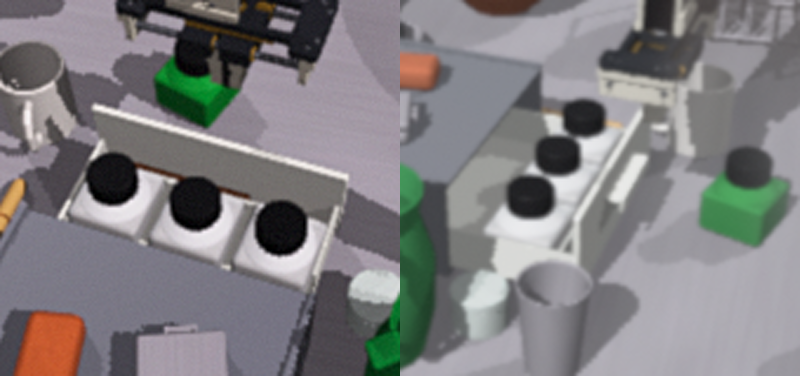

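The drawer pull shows where I predicted, at scene (305,170) and side (365,202). The shut gripper stands clear in front of it, and all jars are upright in their cells. I'll lower it to push the front above the lip.

{"fn": "carry_out", "kwargs": {"deltas": [{"dp": [0, 0, 0.25], "roll": 0}, {"dp": [0, 0, 0.25], "roll": 0}, {"dp": [0, 0, 0.16], "roll": 0}, {"dp": [0, 0, 0], "roll": 0}, {"dp": [0, 0, 0], "roll": 0}]}}

```text
t: 22.3
tcp_pos: [0.4498, -0.0496, 0.0671]
tcp_rot: [-180.0, -0.0, 174.8]
contact_force: [-0.4, 0.2, 0.4]
gripper_width: 0.0004
grasp_force: 0.0
```

{"fn": "carry_out", "kwargs": {"deltas": [{"dp": [-0.1, 0, 0], "roll": 0}, {"dp": [-0.1, 0, 0], "roll": 0}, {"dp": [-0.1, 0, 0], "roll": 0}, {"dp": [-0.1, 0, 0], "roll": 0}, {"dp": [0, 0, 0], "roll": 0}]}}

```text
t: 22.8
tcp_pos: [0.4915, -0.0533, 0.0668]
tcp_rot: [-180.0, 0.1, 174.7]
contact_force: [-0.6, -0.3, 0.1]
gripper_width: 0.0001
grasp_force: 0.0
```

```bash
python3 s.py; python3 -c "
from w import *
c=capture('side');b=capture('scene')
for n in('drawer_pull','cap_a_mid'):
  print(n,[(round(d['conf'],2),d['centre']) for d in pinpoint('side',n)[:2]],[(round(d['conf'],2),d['centre'],at_z('scene',d['centre'],.077)) for d in pinpoint('scene',n)[:2]])
"
```

```text
{'t': 22.8, 'tcp_pos': array([ 0.491, -0.053,  0.067]), 'tcp_rot': array([-180.   ,    0.064,  174.738]), 'contact_force': array([-0.56 , -0.314,  0.075]), 'moment': array([-0.105, -0.007, -0.027]), 'gripper_width': 0.00011944292167427752, 'grasp_force': 0.0, 'q': array([  16.663,   10.84 ,  -31.639,    0.033,  -47.461, -111.947]), 'effort': array([ -0.205, -38.01 ,  23.152,   5.395,  -0.261,   0.127])}
drawer_pull [(0.23, [270.6, 163.3])] [(0.84, [301.4, 177.6], array([ 0.4902, -0.0545,  0.077 ]))]
cap_a_mid [(0.79, [324.4, 190.5]), (0.63, [404.7, 198.1])] [(0.78, [291.4, 201.7], array([ 0.5656, -0.0597,  0.077 ]))]
```

{"fn": "carry_out", "kwargs": {"deltas": [{"dp": [-0.1, 0, 0], "roll": 0}, {"dp": [-0.1, 0, 0], "roll": 0}, {"dp": [-0.1, 0, 0], "roll": 0}]}}

```text
t: 23.4
tcp_pos: [0.5198, -0.0562, 0.0667]
tcp_rot: [-180.0, -0.0, 174.8]
contact_force: [-2.5, -0.4, 2.0]
gripper_width: 0.0005
grasp_force: 1.4
```

```bash
python3 s.py; python3 -c "
from m import *
for c,L in pts().items():
    for p,e,a in L: print(c,p,a)"
```

```text
{'t': 23.4, 'tcp_pos': array([ 0.52 , -0.056,  0.067]), 'tcp_rot': array([-179.978,   -0.043,  174.751]), 'contact_force': array([-2.516, -0.421,  2.011]), 'moment': array([-0.171,  1.007,  0.006]), 'gripper_width': 0.0005031587972965415, 'grasp_force': 1.421883087605238, 'q': array([  15.35 ,   13.429,  -28.113,    0.007,  -48.505, -110.604]), 'effort': array([  0.979, -43.11 ,  23.789,   5.667,   1.068,  -0.109])}
scene [ 0.5902 -0.1538  0.094 ] 325
scene [ 0.5984 -0.0619  0.094 ] 335
scene [0.6068 0.0298 0.094 ] 341
side [ 0.6073 -0.0625  0.094 ] 165
side [0.6144 0.027  0.094 ] 204
```

{"fn": "carry_out", "kwargs": {"deltas": [{"dp": [-0.15, 0, 0], "roll": 0}, {"dp": [-0.15, 0, 0], "roll": 0}, {"dp": [-0.15, 0, 0], "roll": 0}, {"dp": [-0.15, 0, 0], "roll": 0}, {"dp": [-0.15, 0, 0], "roll": 0}]}}

```text
t: 24.0
tcp_pos: [0.5941, -0.063, 0.0664]
tcp_rot: [-180.0, -0.1, 174.7]
contact_force: [-3.8, 0.8, 1.7]
gripper_width: 0.0003
grasp_force: 1.5
```

{"fn": "carry_out", "kwargs": {"deltas": [{"dp": [-0.05, 0, 0], "roll": 0}, {"dp": [-0.05, 0, 0], "roll": 0}, {"dp": [-0.05, 0, 0], "roll": 0}, {"dp": [-0.05, 0, 0], "roll": 0}, {"dp": [0, 0, 0], "roll": 0}]}}

```text
t: 24.5
tcp_pos: [0.6149, -0.0647, 0.0669]
tcp_rot: [180.0, 0.1, 174.8]
contact_force: [0.4, 1.1, -0.5]
gripper_width: 0.001
grasp_force: 0.0
```

{"fn": "carry_out", "kwargs": {"deltas": [{"dp": [-0.04, 0, 0], "roll": 0}, {"dp": [0, 0, 0], "roll": 0}]}}

```text
t: 24.7
tcp_pos: [0.6186, -0.065, 0.067]
tcp_rot: [180.0, 0.1, 174.8]
contact_force: [-0.6, -0.6, 0.1]
gripper_width: 0.0006
grasp_force: 0.0
```

{"fn": "carry_out", "kwargs": {"deltas": [{"dp": [-0.04, 0, 0], "roll": 0}, {"dp": [0, 0, 0], "roll": 0}]}}

```text
t: 24.9
tcp_pos: [0.6226, -0.0655, 0.0669]
tcp_rot: [-180.0, 0.0, 174.8]
contact_force: [-0.7, -0.3, 0.7]
gripper_width: 0.0003
grasp_force: 0.3
```

Expected stop is near x ≈ 0.626. I'll continue in small steps.

{"fn": "carry_out", "kwargs": {"deltas": [{"dp": [-0.03, 0, 0], "roll": 0}, {"dp": [0, 0, 0], "roll": 0}]}}

```text
t: 25.1
tcp_pos: [0.6224, -0.0656, 0.0665]
tcp_rot: [-180.0, -0.3, 174.7]
contact_force: [-10.0, 3.9, 7.0]
gripper_width: 0.0002
grasp_force: 5.2
```

{"fn": "carry_out", "kwargs": {"deltas": [{"dp": [-0.03, 0, 0], "roll": 0}, {"dp": [0, 0, 0], "roll": 0}]}}

```text
t: 25.3
tcp_pos: [0.6222, -0.0657, 0.0664]
tcp_rot: [-180.0, -0.6, 174.7]
contact_force: [-20.1, 6.7, 14.8]
gripper_width: 0.0004
grasp_force: 10.7
```

```bash
python3 s.py|head -c 250
```

```text
{'t': 25.3, 'tcp_pos': array([ 0.622, -0.066,  0.066]), 'tcp_rot': array([-179.961,   -0.565,  174.705]), 'contact_force': array([-20.081,   6.654,  14.76 ]), 'moment': array([2.466, 7.253, 0.091]), 'gripper_width': 0.00040534091415804485, 'grasp_for
```

It's stopped hard at x = 0.622. I'll back away, rise and check.

{"fn": "carry_out", "kwargs": {"deltas": [{"dp": [0.1, 0, 0], "roll": 0}, {"dp": [0.3, 0, 0], "roll": 0}, {"dp": [0.4, 0, 0], "roll": 0}, {"dp": [0.4, 0, -0.2], "roll": 0}, {"dp": [0, 0, -0.4], "roll": 0}]}}

```text
t: 25.8
tcp_pos: [0.5005, -0.0558, 0.1238]
tcp_rot: [-179.9, -0.5, 174.7]
contact_force: [3.3, 1.3, -0.1]
gripper_width: 0.0004
grasp_force: 0.0
```

{"fn": "carry_out", "kwargs": {"deltas": [{"dp": [0, 0, -0.4], "roll": 0}, {"dp": [0, 0, -0.4], "roll": 0}, {"dp": [0, 0, 0], "roll": 0}]}}

```text
t: 26.1
tcp_pos: [0.5124, -0.0548, 0.2132]
tcp_rot: [179.9, 0.7, 174.8]
contact_force: [-0.3, -0.5, -0.4]
gripper_width: 0.0002
grasp_force: 0.0
```

```bash
python3 -c "
from w import *
c=capture('side');b=capture('scene')
for n,z in (('drawer_pull',.077),('mug',0),('tumbler',0),('tin',0),('brush',0),('stone',.122),('soap_case',.122),('jug',0)):
  print(n,[(round(d['conf'],2),d['centre'],at_z('side',d['centre'],z)) for d in pinpoint('side',n)[:1]],[(round(d['conf'],2),d['centre'],at_z('scene',d['centre'],z)) for d in pinpoint('scene',n)[:1]])
o=np.hstack([cv2.resize(b[130:300,180:420],(400,283),interpolation=2),cv2.resize(c[130:290,240:430],(400,337),interpolation=2)[:283]])
print(proj('side',[.615,-.0645,.077]),proj('scene',[.615,-.0645,.077]))
cv2.imwrite('pics/e.png',o[:,:,::-1])"
```

```text
drawer_pull [(0.85, [315.6, 195.0], array([ 0.6083, -0.0547,  0.077 ]))] []
mug [] [(0.75, [229.1, 164.6], array([ 0.4424, -0.2825, -0.    ]))]
tumbler [] [(0.92, [389.8, 212.5], array([0.4908, 0.1846, 0.    ]))]
tin [(0.76, [305.3, 258.0], array([0.5821, 0.1375, 0.    ]))] [(0.69, [365.2, 246.4], array([0.603 , 0.1375, 0.    ]))]
brush [(0.63, [329.0, 178.2], array([ 0.6283, -0.2905,  0.    ]))] [(0.86, [202.5, 222.9], array([ 0.6366, -0.2808,  0.    ]))]
stone [(0.7, [272.4, 164.8], array([ 0.7618, -0.1164,  0.122 ]))] [(0.75, [234.9, 263.1], array([ 0.7636, -0.1224,  0.122 ]))]
soap_case [(0.91, [257.1, 184.8], array([0.7619, 0.0071, 0.122 ]))] [(0.91, [289.5, 284.0], array([ 0.7801, -0.001 ,  0.122 ]))]
jug [(0.97, [260.3, 266.1], array([ 0.6847,  0.2004, -0.    ]))] [(0.91, [383.7, 281.7], array([0.6829, 0.1951, 0.    ]))]
[np.float64(314.31353364501865), np.float64(192.97571421799063)] [np.float64(283.7561976444673), np.float64(218.51846736525385)]
```

View pics/e.png

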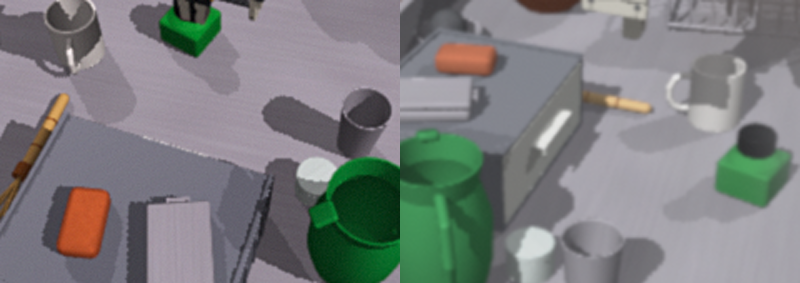

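The drawer front is flush with the unit (pull at side (315,195), offset from prediction by the same 1.4 px as before the push). The things around it are where they were.

```bash
python3 -c "
from h import *
print(order.sign_off())"
```

```text
the job is handed in; nothing more can be done
None
```

Job handed in at about 26 s: the basin-end cap was already home and held at about 0.39 N m, the middle and far caps were loose and are now screwed home (about 0.40 and 0.38 N m), and the drawer is pushed shut against its stop with everything around it where it was.

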